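# Try the board weights on the sloping drawing board

### The job

Try each of the three steel weights on the upper half of the sloping drawing board: stand it flat on its pads, let go and see whether it holds. Leave the ones that hold standing there for the class, and stand any that slips down in the wooden tray so that it gets new pads. Do not drop or topple the weights, and leave the other things on the table where they are.

Things in the scene. Friction and masses are not known exactly. Their poses are not given: they have to be found in the camera images.
- weight_a_mid (a point): one of three board weights that look alike, 56 mm tall, about 0.7 kg: steel base 110 x 64 x 12 mm on four corner pads 4 mm thick; over it, on two posts, a wooden bar grip 92 x 24 mm, from 29 to 56 mm above the underside. Point: its centre, 28 mm above the underside; x along the bar and the base, y across the bar (grip it across y), z up out of its top. Starts standing on the table
- weight_b_mid (a point): one of three board weights that look alike, 56 mm tall, about 0.7 kg: steel base 110 x 64 x 12 mm on four corner pads 4 mm thick; over it, on two posts, a wooden bar grip 92 x 24 mm, from 29 to 56 mm above the underside. Point: its centre, 28 mm above the underside; x along the bar and the base, y across the bar (grip it across y), z up out of its top. Starts standing on the table
- weight_c_mid (a point): one of three board weights that look alike, 56 mm tall, about 0.7 kg: steel base 110 x 64 x 12 mm on four corner pads 4 mm thick; over it, on two posts, a wooden bar grip 92 x 24 mm, from 29 to 56 mm above the underside. Point: its centre, 28 mm above the underside; x along the bar and the base, y across the bar (grip it across y), z up out of its top. Starts standing on the table
- board: plywood drawing board, 260 mm up the slope x 380 mm wide, on a desk-top easel fixed to the table; it slopes at 28 degrees, low edge towards the robot. Origin: centre of its top face, 94 mm above the table; x up the slope, y along its width (left seen from the robot), z square out of the face. Upper half: x 0 to 130 mm
- ledge (a point): middle of the top edge of the wooden ledge along the board's low edge: 15 mm thick (board x -130 to -115 mm), 20 mm above the face. A weight whose pads have lost their grip, let go on the board, slides down within a second and stops against it; one with good pads stays put
- tray: open dark wooden tray for repairs, fixed on the table: 220 x 160 mm outside, 35 mm tall, walls 7 mm, floor 7 mm thick. Origin at the centre of its underside; x along its length, y across, z up
- brush_pot: bystander: round steel pot 84 mm across and 110 mm tall, holding brushes that reach 255 mm up; loose; origin at the centre of its underside
- gesso_jar: bystander: white lidded jar 76 mm across and 85 mm tall; loose; origin at the centre of its underside
- dish: bystander: white ceramic mixing dish 120 mm across and 16 mm tall; loose; origin at the centre of its underside

How it is judged:
On the way:
1. the weight that slips has been tried: set flat on the upper half of the board and let go there (x of weight_b_mid in the frame of board between -0.015 and 0.13 m and y of weight_b_mid in the frame of board between -0.19 and 0.19 m and z of weight_b_mid in the frame of board between 0.02 and 0.036 m and angle between the z axis of weight_b_mid and the z axis of board, either way round below 0.12 rad and contact force between weight_b and the fingers below 0.05 N and contact force between weight_b and board above 0.5 N), for 0.03 s.
At the end, for the whole second after the job is handed in: Weights that hold stand flat on their pads (within 7 degrees) on the board's upper half, centre at most 15 mm below its middle line; the one that slips stands upright (within 7 degrees) on the tray's floor; all let go and at rest (x of weight_a_mid in the frame of board between -0.015 and 0.13 m and y of weight_a_mid in the frame of board between -0.19 and 0.19 m and z of weight_a_mid in the frame of board between 0.02 and 0.036 m and angle between the z axis of each of weight_a_mid, weight_c_mid and the z axis of board, either way round below 0.12 rad and x of weight_c_mid in the frame of board between -0.015 and 0.13 m and y of weight_c_mid in the frame of board between -0.19 and 0.19 m and z of weight_c_mid in the frame of board between 0.02 and 0.036 m and x of weight_b_mid in the frame of tray between -0.085 and 0.085 m and y of weight_b_mid in the frame of tray between -0.065 and 0.065 m and z of weight_b_mid in the frame of tray between 0.02 and 0.045 m and angle between weight_b_mid's own z axis and vertical below 0.12 rad and linear speed of each of weight_a, weight_b, weight_c below 0.02 m/s and angular speed of each of weight_a, weight_b, weight_c below 0.2 rad/s); the robot touches nothing.
It fails at once if a weight is dropped or thrown (loose and faster than 1.1 m/s, as after a fall of about 60 mm) ((linear speed of weight_a above 1.1 m/s and contact force between weight_a and the fingers below 0.05 N) or (linear speed of weight_b above 1.1 m/s and contact force between weight_b and the fingers below 0.05 N) or (linear speed of weight_c above 1.1 m/s and contact force between weight_c and the fingers below 0.05 N)).
It fails at once if a weight is toppled (tilted more than 60 degrees) (angle between any of weight_a_mid, weight_b_mid, weight_c_mid's own z axis and vertical above 1.05 rad).
It fails at once if the brush pot, the jar or the dish is pushed more than 25 mm or knocked over (distance of any of brush_pot, gesso_jar, dish from where it was at the start of the episode above 0.025 m or angle between any of brush_pot, gesso_jar, dish's own z axis and vertical above 0.5 rad).
It also fails if it takes over 69 s, if anything falls off the work surface, if the arm or the gripper's body presses on something with over 40 N, if the wrist force passes 120 N, or if a joint passes its speed limit or range.

### The arm

A 6-joint arm with a two-finger parallel gripper is mounted at the origin on the work surface. World frame = base frame: x ahead of the robot, y to its left, z up, the work surface at z = 0. Lengths are in m, angles in rad, forces in N, time in s.
With the tool pointing down it reaches from about 0.375 to 0.9 m from the base axis. Payload 3.1 kg.
Tool frame: the origin (TCP) lies between the finger pads; the fingertips stand 17 mm ahead of it and the grasp point (between the pads) lies 2 mm behind it; z points along the fingers, y is the line along which they close (so a half turn about z gives the same grasp; the last joint's range is limited). The gripper opens to 85 mm and grips with 20 to 120 N. Pads are 22 mm wide; open, the fingers measure 114 mm over their backs; the gripper's body (76 mm by 85 mm) begins 54 mm behind the grasp point. The pads swing forward as they close: fully open they stand 13 mm farther back than shut.
Start: joints at [-0.178, 0.527, 1.433, -0, 1.181, -0.178], TCP at [0.625, 0, 0.248] pointing down, gripper open.
Joint ranges: [-3.08, 3.08], [-0.75, 2.2], [0.22, 2.44], [-1.43, 4.57], [0, 2.65], [-2.85, 2.85]. Speed limits (rad/s): [2.79, 2.79, 3.14, 3.14, 3.14, 3.14].

### API

Orientations are given as a unit quaternion [x, y, z, w].
In Python, from station import sense, vision, order gives the robot as it stands.
- The arm moves only by the shell command python3 -m crank 'ROWS' [OPENING] [FORCE]. ROWS is JSON, a list of rows, each an object with "dp": the shift along the world's x, y, z in units of 30 mm (1.0 is 30 mm), a list of three; "angular": the turn, a rotation vector about the world's x, y, z in degrees, a list of three. In form: [{"dp": [dx, dy, dz], "angular": [ax, ay, az]}, ...]. A call has 1 to 20 rows; each row shifts and turns the commanded pose from where the row before left it; what a row does not reach is not made up. A row lasts 1/10 s, in which the tool goes at most 50 mm and 8.59 degrees, less where a joint would pass 70% of its speed; a pose out of reach is approached as far as the arm can. A call is refused whole if a number of a shift passes 1 or a number of a turn 8.59, either way. A call with a gripper value outside its range is refused whole. OPENING is the closure, from 0 (fully open) to 1 (shut), set as the call begins (- or left out, the last holds). The fingers move at their own pace and stop on an object; FORCE is the grip in N (left out, the last holds). Time passes only in rows, so rows that do not move let the fingers close. It gives the time, the measured TCP pose, the force, the opening and the grip force at its end, in the units of the state.
- sense(): the state, without advancing time (a new reading comes with each control period).
- vision.snapshot(name): name is "scene" or "side" or "wrist"; returns a dict with "image" (420x560x3 uint8, blue, green, red), "range_z" (420x560 float32, m along the optical axis (not along the pixel's ray), 0 where there is no reading), "mtx" (3x3 intrinsics, pixels), "pose" (4x4, takes a point from camera to world coordinates); the wrist camera has in their place "mount" (4x4, takes a point from camera to tool coordinates, whose origin is the TCP and whose axes are the flange's). Camera axes: x right, y down, z forward; pixel columns grow to the right and rows downward; lengths in m; the calibration is good to about 2 mm. A picture is of the moment at which its call begins: read the wrist's pose just before it.
- order.sign_off(): hands the job in; it is judged then, once.
The state is a dict: "t": time; "q": joint angles; "qd": joint speeds; "tau": joint torques, N m; "tcp_pos": TCP position; "tool_rot": TCP orientation; "force": force on the tool from outside, world axes, zero at the start; "ft_torque": the same for the moment, N m; "finger_gap": opening from 0.0 (shut) to 1.0 (fully open); "gripper_force": force on a finger pad.
Only numpy, scipy, OpenCV 4.12 (cv2) and the standard library are available. Lean on these libraries where they do the work, as an engineer would, in place of code of your own. Each camera call takes 0.05 s, during which the arm holds its last target. There are 200 camera calls.

## Working session

There is one attempt and no reset: what is moved stays moved. The work goes in short steps, Python scripts to look and compute and a shell command to move; the robot and the scene stay as the last step left them, time stands still between calls to the robot, and variables do not carry over. Pictures are saved under pics/ and viewed, at most 10 in all, crops included, and the job is handed in when it is done.

```bash
ls; mkdir -p pics; python3 - <<'E'
from station import sense, vision
import cv2, numpy as np
print(sense())
for n in ["scene","side"]:
    s=vision.snapshot(n); np.savez(f"pics/{n}0.npz",**s); cv2.imwrite(f"pics/{n}0.png",s["image"])
    print(n,s["mtx"].round(1).tolist(),s["pose"].round(3).tolist())
a=cv2.imread("pics/scene0.png");
E
```

```text
pics
{'t': 0.0, 'q': array([-1.78465557e-01,  5.28497501e-01,  1.43390003e+00,  1.48697158e-05,
        1.18137754e+00, -1.78527458e-01]), 'qd': array([ 0.00108765, -0.00204669, -0.00020111,  0.00077223, -0.00046904,
       -0.0029408 ]), 'tau': array([ 2.50220628e-04, -4.42344439e+01, -1.78024775e+01, -2.06930472e-04,
        8.36740597e-03,  2.24214921e-05]), 'tcp_pos': array([6.24327445e-01, 1.76218792e-04, 2.47315037e-01]), 'tool_rot': array([ 7.07086476e-01,  7.07126244e-01, -6.16698726e-04, -9.00263959e-04]), 'force': array([ 0.22549301, -0.07465732,  0.01102059]), 'ft_torque': array([ 0.01397094, -0.03329551, -0.00666208]), 'gripper_force': 0.0, 'finger_gap': 1.0026561259992015}
scene [[448.6, 0.0, 276.1], [0.0, 448.6, 208.8], [0.0, 0.0, 1.0]] [[-0.021, 0.625, -0.78, 1.425], [1.0, 0.027, -0.005, -0.089], [0.018, -0.78, -0.626, 0.765], [0.0, 0.0, 0.0, 1.0]]
side [[474.6, 0.0, 282.6], [0.0, 474.6, 208.9], [0.0, 0.0, 1.0]] [[0.672, -0.487, 0.558, -0.063], [-0.741, -0.453, 0.496, -0.711], [0.011, -0.747, -0.665, 0.885], [0.0, 0.0, 0.0, 1.0]]
```

View pics/scene0.png

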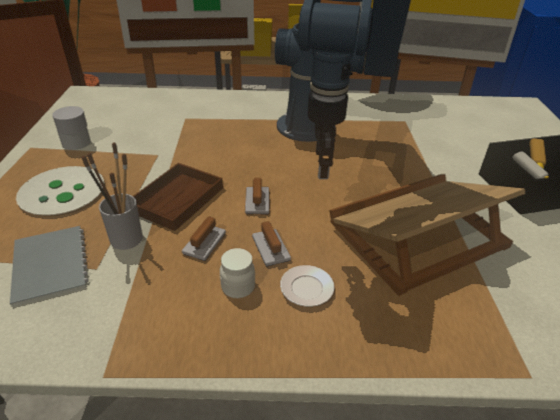

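View pics/side0.png

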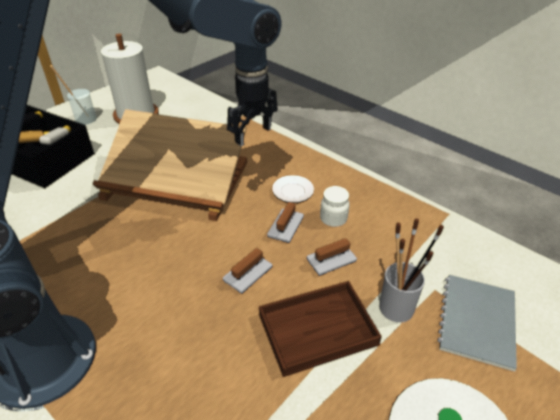

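The scene view shows the weights at about (258,195), (204,238) and (271,243), the tray at (180,195), the jar at (238,272), the dish at (307,287), the pot at (122,220) and the board at (430,215). The side view shows the weights at (247,268), (331,255) and (286,220), the tray at (320,327) and the board at (175,160).

```bash
cat > h.py <<'E'
import numpy as np, cv2
def cloud(s,pose=None):
    z=s["range_z"]; v,u=np.indices(z.shape); K=s["mtx"]
    P=np.stack([(u-K[0,2])/K[0,0]*z,(v-K[1,2])/K[1,1]*z,z],-1)
    T=s["pose"] if pose is None else pose
    W=P@T[:3,:3].T+T[:3,3]; W[z==0]=np.nan
    return W
def rect(pts):
    (c,(w,h),a)=cv2.minAreaRect((pts[:,:2]*1000).astype(np.float32))
    if w<h: w,h,a=h,w,a+90
    return np.round(c,1),round(w),round(h),round((a+90)%180-90,1)
E
python3 - <<'E'
from h import *
for n in ["scene","side"]:
    s=np.load(f"pics/{n}0.npz"); W=cloud(s); print(n)
    hsv=cv2.cvtColor(s["image"],cv2.COLOR_BGR2HSV)
    for lo,hi in [(0.046,0.064),(0.007,0.022),(0.028,0.041),(0.075,0.115)]:
        m=((W[...,2]>lo)&(W[...,2]<hi)&(W[...,0]>0.2)&(W[...,0]<1.1)&(abs(W[...,1])<.7)).astype(np.uint8)
        N,L,st,c=cv2.connectedComponentsWithStats(m)
        for i in range(1,N):
            if st[i,4]>60:
                p=W[L==i]; print(lo,hi,c[i].round(),st[i,4],*rect(p),'z',p[:,2].mean().round(4),hsv[L==i].mean(0).round())
    m=(W[...,2]>0.03)&(W[...,2]<0.2)&(W[...,0]>.4)&(W[...,0]<.95)&(W[...,1]>.03)&(W[...,1]<.6)&(hsv[...,0]>10)&(hsv[...,0]<25)
    p=W[m]; 
    # board plane: ransac with slope about 28deg
    rng=np.random.default_rng(0);best=None
    for k in range(500):
        a=p[rng.choice(len(p),3)]; nn=np.cross(a[1]-a[0],a[2]-a[0]); l=np.linalg.norm(nn)
        if l<1e-5: continue
        nn/=l; nn*=np.sign(nn[2])
        if abs(nn[2]-.883)>.03: continue
        i=abs((p-a[0])@nn)<.004
        if best is None or i.sum()>best.sum(): best=i
    q=p[best];c=q.mean(0);nn=np.linalg.svd(q-c,full_matrices=0)[2][2];nn*=np.sign(nn[2])
    x=np.array([0,0,1])-nn*nn[2];x/=np.linalg.norm(x);y=np.cross(nn,x)
    ab=np.c_[(q-c)@x,(q-c)@y]
    r=cv2.minAreaRect((ab*1000).astype(np.float32));cc=c+np.array(r[0])/1000@np.stack([x,y])
    print("board",len(q),'slope',np.degrees(np.arccos(nn[2])),'x',x.round(3),'c',cc.round(4),r)
E
```

```text
scene
0.046 0.064 [500. 173.] 220 [349.4 540.6] 160 11 13.6 z 0.0554 [22. 63. 42.]
0.046 0.064 [386. 194.] 764 [451.3 210.7] 380 26 -61.5 z 0.0525 [ 14. 149.  82.]
0.046 0.064 [257. 188.] 194 [ 448.2 -148.7] 93 22 2.7 z 0.0547 [ 14. 152. 109.]
0.046 0.064 [393. 202.] 594 [486.  230.3] 383 48 -59.3 z 0.0551 [ 17. 116. 129.]
0.046 0.064 [540. 196.] 195 [453.1 616.3] 104 22 -85.3 z 0.0546 [22. 65. 33.]
0.046 0.064 [124. 229.] 202 [ 626.6 -454.9] 81 37 -61.7 z 0.0549 [17. 34. 80.]
0.046 0.064 [203. 229.] 299 [ 619.3 -268.1] 94 24 -20.6 z 0.054 [ 14. 154. 103.]
0.046 0.064 [271. 235.] 286 [ 631.9 -105.4] 91 23 20.4 z 0.0544 [ 13. 144. 112.]
0.046 0.064 [495. 227.] 85 [587.3 442.6] 27 19 -89.9 z 0.0552 [ 15. 127.  77.]
0.046 0.064 [404. 264.] 102 [718.8 193.2] 25 21 -73.7 z 0.0548 [ 14. 163.  70.]
0.046 0.064 [238. 277.] 296 [ 763.8 -174.7] 74 49 -87.2 z 0.0562 [ 22.  44. 120.]
0.007 0.022 [ 79. 194.] 441 [ 419.4 -643.3] 233 112 0.3 z 0.0104 [ 25.  36. 179.]
0.007 0.022 [175. 191.] 1241 [ 422.3 -373.9] 190 137 -28.3 z 0.0101 [ 13. 140.  73.]
0.007 0.022 [488. 177.] 88 [315.7 531.9] 93 7 14
[... 4633 characters left out ...]
7.9 z 0.0338 [ 11. 153.  82.]
0.028 0.041 [395. 309.] 121 [ 579.7 -475.2] 78 31 -72.2 z 0.0345 [ 36.   4. 108.]
0.075 0.115 [132.  97.] 412 [683.  642.7] 129 64 -23.9 z 0.0949 [ 33.  22. 154.]
0.075 0.115 [ 52. 140.] 1623 [354.2 608.2] 207 142 14.5 z 0.0983 [68. 62. 49.]
0.075 0.115 [173. 156.] 3469 [551.2 267.4] 386 95 -60.9 z 0.0948 [ 18. 109. 154.]
0.075 0.115 [336. 195.] 382 [ 748.5 -175.7] 67 64 22.5 z 0.0843 [ 30.  17. 227.]
0.075 0.115 [403. 283.] 949 [ 603.5 -466.9] 84 83 41.1 z 0.0955 [ 26.  26. 110.]
board 8455 slope 27.866992166703106 x [0.78  0.417 0.467] c [0.5118 0.3396 0.0939] ((-4.3065032958984375, 87.56947326660156), (262.7698059082031, 551.8364868164062), 0.095821313560009)
```

```bash
cat >> h.py <<'E'
from scipy.spatial.transform import Rotation as Ro
def board_fit(s):
    W=cloud(s); p=W.reshape(-1,3); p=p[~np.isnan(p[:,0])]
    p=p[(p[:,2]>.02)&(np.linalg.norm(p-[.55,.266,.094],axis=1)<.26)]
    n=np.array([-.469*.875,-.469*.485,.883]); c=np.array([.55,.266,.094])
    for t in (.012,.006,.004):
        q=p[abs((p-c)@n)<t]; c=q.mean(0); n=np.linalg.svd(q-c,full_matrices=0)[2][2]; n*=np.sign(n[2])
    x=np.array([0,0,1])-n*n[2];x/=np.linalg.norm(x);y=np.cross(n,x)
    ab=(np.c_[(q-c)@x,(q-c)@y]*1000).astype(np.float32)
    return c,x,y,n,ab
def tool(yaw,tilt=False):
    """tool with closing axis = bar yaw-90; tilt: square to board"""
    R=Ro.from_euler('z',yaw-90,degrees=True)*Ro.from_quat([.7071068,.7071068,0,0])
    if tilt:
        b=np.radians(BYAW); R=Ro.from_rotvec(-np.radians(28)*np.array([-np.sin(b),np.cos(b),0]))*R
    return R
def go(pos,R):
    from station import sense
    s=sense(); d=(np.array(pos)-s["tcp_pos"])/.03
    a=(R*Ro.from_quat(s["tool_rot"]).inv()).as_rotvec(degrees=True)
    print("t",s["t"],"dp",d.round(2),"ang",a.round(1),"rows>=",max(abs(d).max(),np.linalg.norm(d)*.03/.05,np.linalg.norm(a)/8.59).round(1))
BYAW=29.
E
python3 - <<'E'
from h import *
for n in ["scene","side"]:
    c,x,y,nn,ab=board_fit(np.load(f"pics/{n}0.npz"))
    r=cv2.minAreaRect(ab); cc=c+r[0][0]/1000*x+r[0][1]/1000*y
    print(n,len(ab),'slope',np.degrees(np.arccos(nn[2])),'yaw',np.degrees(np.arctan2(x[1],x[0])),r,cc.round(4))
go([.6295,-.106,.14],tool(20.7))
E
```

```text
scene 5226 slope 27.659566044477724 yaw 28.356773260585594 ((-18.34661865234375, 17.248092651367188), (387.05645751953125, 262.3138732910156), 89.51907348632812) [0.5518 0.2673 0.0952]
side 8598 slope 27.987669463148745 yaw 28.07519939048859 ((-13.019607543945312, 1.8226776123046875), (283.74871826171875, 383.8064270019531), 0.08388341218233109) [0.5433 0.2611 0.089 ]
t 0.1 dp [ 0.17 -3.54 -3.58] ang [ -0.1  -0.1 -69.3] rows>= 8.1
```

```bash
sed -i 's/^BYAW=.*/BYAW=28.5/' h.py
python3 -m crank '[{"dp":[0.02,-0.39,-0.4],"angular":[0,0,-7.7]},{"dp":[0.02,-0.39,-0.4],"angular":[0,0,-7.7]},{"dp":[0.02,-0.39,-0.4],"angular":[0,0,-7.7]},{"dp":[0.02,-0.39,-0.4],"angular":[0,0,-7.7]},{"dp":[0.02,-0.39,-0.4],"angular":[0,0,-7.7]},{"dp":[0.02,-0.39,-0.4],"angular":[0,0,-7.7]},{"dp":[0.02,-0.39,-0.4],"angular":[0,0,-7.7]},{"dp":[0.02,-0.39,-0.4],"angular":[0,0,-7.7]},{"dp":[0.02,-0.39,-0.4],"angular":[0,0,-7.7]}]' 0
python3 - <<'E'
from h import *
go([.6295,-.106,.043],tool(20.7))
E
```

```text
t: 1.0
tcp_pos: [0.63, -0.1056, 0.1393]
tool_rot: [0.984, 0.177, -0.001, -0.0]
force: [0.2, 1.4, -0.2]
finger_gap: 1.002
gripper_force: 0.0
t 1.0 dp [-0.02 -0.01 -3.21] ang [-0.  -0.1  0.3] rows>= 3.2
```

```bash

python3 -m crank '[{"dp":[0,0,-0.8],"angular":[0,0,0]},{"dp":[0,0,-0.8],"angular":[0,0,0]},{"dp":[0,0,-0.8],"angular":[0,0,0]},{"dp":[0,0,-0.8],"angular":[0,0,0]},{"dp":[0,0,0],"angular":[0,0,0]}]' 0
python3 -m crank '[{"dp":[0,0,0],"angular":[0,0,0]},{"dp":[0,0,0],"angular":[0,0,0]},{"dp":[0,0,0],"angular":[0,0,0]},{"dp":[0,0,0],"angular":[0,0,0]},{"dp":[0,0,0],"angular":[0,0,0]},{"dp":[0,0,0],"angular":[0,0,0]}]' 1 80
```

```text
t: 1.5
tcp_pos: [0.6274, -0.1044, 0.0406]
tool_rot: [0.984, 0.18, -0.004, -0.002]
force: [-0.5, -0.8, -0.3]
finger_gap: 0.994
gripper_force: 0.0
t: 2.1
tcp_pos: [0.6312, -0.1054, 0.0458]
tool_rot: [0.984, 0.18, 0.001, 0.0]
force: [-0.6, 0.8, 7.5]
finger_gap: 0.268
gripper_force: 80.3
```

```bash
cat >> h.py <<'E'
C=np.array([.550,.2665,.0945]); b_=np.radians(BYAW); s_,c_=np.sin(np.radians(28)),np.cos(np.radians(28))
BX=np.array([c_*np.cos(b_),c_*np.sin(b_),s_]); BY=np.array([-np.sin(b_),np.cos(b_),0]); BN=np.cross(BX,BY)
def bp(x,y,h): return C+BX*x+BY*y+BN*h
def where():
    from station import sense
    d=sense()["tcp_pos"]-C; print("TCP in board",(np.array([d@BX,d@BY,d@BN])*1000).round(1))
E
python3 -m crank '[{"dp":[0,0,0.4],"angular":[0,0,0]},{"dp":[0,0,1],"angular":[0,0,0]},{"dp":[0,0,1],"angular":[0,0,0]},{"dp":[0,0,1],"angular":[0,0,0]},{"dp":[0,0,1],"angular":[0,0,0]},{"dp":[0,0,1],"angular":[0,0,0]},{"dp":[0,0,0.8],"angular":[0,0,0]}]'
python3 - <<'E'
from h import *
print(BX,BN); go(bp(.025,.115,.046+.05),tool(BYAW,True))
E
```

```text
t: 2.8
tcp_pos: [0.6293, -0.1049, 0.231]
tool_rot: [0.984, 0.18, -0.001, -0.0]
force: [0.9, 0.3, -7.3]
finger_gap: 0.269
gripper_force: 79.6
[0.77594945 0.42130618 0.46947156] [-0.41257964 -0.22401247  0.88294759]
t 2.8 dp [-5.14 15.38 -1.33] ang [ 11.6 -25.6   7.6] rows>= 15.4
```

```bash

python3 -m crank '[{"dp":[-0.2,0.5,0],"angular":[0.7,-1.5,0.4]},{"dp":[-0.3,0.9,0],"angular":[0.7,-1.5,0.4]},{"dp":[-0.3,0.9,0],"angular":[0.7,-1.5,0.4]},{"dp":[-0.3,0.9,0],"angular":[0.7,-1.5,0.4]},{"dp":[-0.3,0.9,0],"angular":[0.7,-1.5,0.4]},{"dp":[-0.3,0.9,0],"angular":[0.7,-1.5,0.4]},{"dp":[-0.3,0.9,0],"angular":[0.7,-1.5,0.4]},{"dp":[-0.3,0.9,0],"angular":[0.7,-1.5,0.4]},{"dp":[-0.3,0.9,0],"angular":[0.7,-1.5,0.4]},{"dp":[-0.3,0.9,0],"angular":[0.7,-1.5,0.4]},{"dp":[-0.3,0.9,0],"angular":[0.7,-1.5,0.4]},{"dp":[-0.3,0.9,0],"angular":[0.7,-1.5,0.5]},{"dp":[-0.3,0.9,0],"angular":[0.7,-1.5,0.5]},{"dp":[-0.3,0.9,-0.2],"angular":[0.7,-1.5,0.5]},{"dp":[-0.3,0.9,-0.3],"angular":[0.6,-1.5,0.5]},{"dp":[-0.3,0.9,-0.3],"angular":[0.6,-1.5,0.5]},{"dp":[-0.3,0.9,-0.3],"angular":[0.6,-1.6,0.5]},{"dp":[-0.14,0.48,-0.2],"angular":[0,0,0.4]},{"dp":[0,0,0],"angular":[0,0,0]}]'
python3 - <<'E'
from h import *
where(); go(bp(.025,.115,.046+.01),tool(BYAW,True))
from station import vision
s=vision.snapshot("scene"); cv2.imwrite("pics/a1.png",s["image"][60:320,250:])
E
```

```text
t: 4.7
tcp_pos: [0.472, 0.3566, 0.1884]
tool_rot: [0.941, 0.243, 0.23, -0.06]
force: [-0.7, -0.1, -6.9]
finger_gap: 0.264
gripper_force: 80.1
TCP in board [ 21.5 116.4  94.9]
t 4.7 dp [ 0.65  0.3  -1.09] ang [ 0.2 -0.5 -0.5] rows>= 1.1
```

View pics/a1.png

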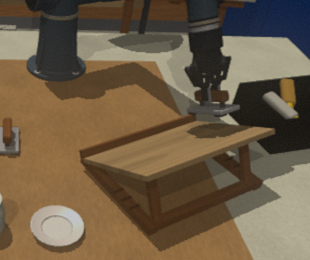

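The picture shows the weight held square to the board, about 50 mm above its left part (crop about (213,107)). I lower it along the normal.

```bash

python3 -m crank '[{"dp":[0.25,0.12,-0.35],"angular":[0,0,0]},{"dp":[0.25,0.12,-0.35],"angular":[0,0,0]},{"dp":[0.2,0.1,-0.4],"angular":[0,0,0]},{"dp":[0.05,0.03,-0.12],"angular":[0,0,0]},{"dp":[0,0,0],"angular":[0,0,0]}]'
python3 -m crank '[{"dp":[0.03,0.015,-0.06],"angular":[0,0,0]},{"dp":[0.03,0.015,-0.06],"angular":[0,0,0]},{"dp":[0,0,0],"angular":[0,0,0]}]'
python3 - <<'E'
from h import *
where()
E
```

```text
t: 5.25
tcp_pos: [0.4987, 0.3666, 0.1531]
tool_rot: [0.94, 0.24, 0.233, -0.06]
force: [-0.5, 0.5, -6.2]
finger_gap: 0.265
gripper_force: 79.9
t: 5.55
tcp_pos: [0.5005, 0.3682, 0.1513]
tool_rot: [0.94, 0.241, 0.235, -0.06]
force: [-0.4, 0.8, -7.6]
finger_gap: 0.269
gripper_force: 80.0
TCP in board [ 31.1 113.   47.8]
```

```bash

python3 -m crank '[{"dp":[0.02,0.01,-0.04],"angular":[0,0,0]},{"dp":[0.02,0.01,-0.04],"angular":[0,0,0]},{"dp":[0,0,0],"angular":[0,0,0]}]'
python3 - <<'E'
from h import *
where()
E
```

```text
t: 5.85
tcp_pos: [0.5017, 0.3688, 0.1488]
tool_rot: [0.94, 0.241, 0.235, -0.06]
force: [0.8, 0.3, -7.0]
finger_gap: 0.264
gripper_force: 80.1
TCP in board [ 31.1 112.9  44.9]
```

```bash

python3 -m crank '[{"dp":[0.02,0.01,-0.04],"angular":[0,0,0]},{"dp":[0.02,0.01,-0.04],"angular":[0,0,0]},{"dp":[0,0,0],"angular":[0,0,0]}]'
python3 - <<'E'
from h import *
where()
E
```

```text
t: 6.15
tcp_pos: [0.5018, 0.369, 0.1485]
tool_rot: [0.94, 0.241, 0.236, -0.061]
force: [-10.4, -5.3, 11.8]
finger_gap: 0.266
gripper_force: 83.2
TCP in board [ 31.1 113.1  44.7]
```

```bash

python3 -m crank '[{"dp":[0,0,0],"angular":[0,0,0]},{"dp":[0,0,0],"angular":[0,0,0]},{"dp":[0,0,0],"angular":[0,0,0]},{"dp":[0,0,0],"angular":[0,0,0]},{"dp":[-0.1,-0.06,0.2],"angular":[0,0,0]},{"dp":[-0.4,-0.22,0.88],"angular":[0,0,0]},{"dp":[-0.4,-0.22,0.88],"angular":[0,0,0]},{"dp":[-0.2,-0.12,0.6],"angular":[0,0,0]}]' 0.2
python3 - <<'E'
from h import *
from station import vision
for n in ["scene","side"]:
    W=cloud(vision.snapshot(n)); d=W-C; B=np.stack([d@BX,d@BY,d@BN],-1)
    m=((B[...,2]>.046)&(B[...,2]<.064)&(abs(B[...,0])<.12)&(abs(B[...,1])<.19)).astype(np.uint8)
    N,L,st,c=cv2.connectedComponentsWithStats(m)
    for i in range(1,N):
        if st[i,4]>40: print(n,st[i,4],rect(B[L==i]),B[L==i][:,2].mean())
where(); go([.446,-.1495,.2],tool(2.8))
E
```

```text
t: 6.95
tcp_pos: [0.469, 0.3504, 0.2246]
tool_rot: [0.94, 0.241, 0.235, -0.06]
force: [-0.5, -0.1, -0.4]
finger_gap: 0.801
gripper_force: 0.0
scene 151 (array([-55.9, 109. ]), 91, 23, 1.1) 0.051965525920536236
side 264 (array([-60.2, 110.8]), 90, 26, 1.4) 0.05338876992660713
TCP in board [ 35.5 112.3 130.2]
t 7.05 dp [ -0.81 -16.68  -0.87] ang [ -7.8  27.5 -25.4] rows>= 16.7
```

The weight slipped and now stands against the ledge, so it goes to the tray.

```bash

python3 - <<'E'
from h import *
go(bp(-.059,.1105,.0455+.05),tool(BYAW+1,True)); print((bp(0,0,-.05)-bp(0,0,0))/.03)
E
```

```text
t 7.05 dp [-1.94 -1.12 -2.5 ] ang [-0.6  0.1  0.6] rows>= 2.5
[ 0.68763274  0.37335411 -1.47157932]
```

```bash

python3 -m crank '[{"dp":[-0.5,-0.3,-0.5],"angular":[0,0,0.6]},{"dp":[-0.6,-0.35,-0.8],"angular":[-0.3,0,0]},{"dp":[-0.6,-0.35,-0.8],"angular":[-0.3,0,0]},{"dp":[-0.24,-0.12,-0.4],"angular":[0,0,0]},{"dp":[0,0,0],"angular":[0,0,0]}]' 0
python3 - <<'E'
from h import *
where(); go(bp(-.059,.1105,.0455),tool(BYAW+1,True))
E
```

```text
t: 7.55
tcp_pos: [0.4126, 0.3188, 0.1507]
tool_rot: [0.94, 0.246, 0.231, -0.058]
force: [0.1, 0.1, 0.3]
finger_gap: 1.001
gripper_force: 0.0
TCP in board [-58.2 111.5  94.6]
t 7.55 dp [ 0.67  0.33 -1.46] ang [ 0.  -0.5  0.1] rows>= 1.5
```

```bash

python3 -m crank '[{"dp":[0.17,0.08,-0.36],"angular":[0,0,0]},{"dp":[0.17,0.08,-0.36],"angular":[0,0,0]},{"dp":[0.17,0.08,-0.36],"angular":[0,0,0]},{"dp":[0.16,0.08,-0.36],"angular":[0,0,0]},{"dp":[0,0,0],"angular":[0,0,0]}]' 0
python3 -m crank '[{"dp":[0,0,0],"angular":[0,0,0]},{"dp":[0,0,0],"angular":[0,0,0]},{"dp":[0,0,0],"angular":[0,0,0]},{"dp":[0,0,0],"angular":[0,0,0]},{"dp":[0,0,0],"angular":[0,0,0]},{"dp":[-0.1,-0.06,0.2],"angular":[0,0,0]},{"dp":[-0.3,-0.16,0.6],"angular":[0,0,0]},{"dp":[-0.3,-0.16,0.6],"angular":[0,0,0]},{"dp":[0,0,1],"angular":[0,0,0]},{"dp":[0,0,1],"angular":[0,0,0]}]' 1 80
python3 - <<'E'
from h import *
where(); go([.438,-.372,.18],tool(-28.3))
E
```

```text
t: 8.05
tcp_pos: [0.4309, 0.3287, 0.1244]
tool_rot: [0.939, 0.247, 0.233, -0.06]
force: [-0.1, -0.5, 0.3]
finger_gap: 1.0
gripper_force: 0.0
t: 9.05
tcp_pos: [0.4138, 0.3261, 0.1827]
tool_rot: [0.938, 0.25, 0.228, -0.069]
force: [-0.6, 2.2, -7.4]
finger_gap: 0.254
gripper_force: 79.3
TCP in board [-39.2 117.3 120.8]
t 9.05 dp [  0.81 -23.27  -0.09] ang [ -1.3  28.7 -57. ] rows>= 23.3
```

```bash

python3 -m crank '[{"dp":[0.1,-0.5,0.4],"angular":[0,1.2,-2.4]},{"dp":[0.15,-0.9,0],"angular":[0,1.2,-2.4]},{"dp":[0.15,-0.9,0],"angular":[0,1.2,-2.4]},{"dp":[0.15,-0.9,0],"angular":[0,1.2,-2.4]},{"dp":[0.15,-0.9,0],"angular":[0,1.2,-2.4]},{"dp":[0.15,-0.9,0],"angular":[0,1.2,-2.4]},{"dp":[0.15,-0.9,0],"angular":[0,1.2,-2.4]},{"dp":[0.15,-0.9,0],"angular":[0,1.2,-2.4]},{"dp":[0.15,-0.9,0],"angular":[0,1.2,-2.4]},{"dp":[0.15,-0.9,0],"angular":[0,1.2,-2.4]},{"dp":[0.1,-0.9,0],"angular":[0,1.2,-2.4]},{"dp":[0.1,-0.9,0],"angular":[0,1.2,-2.4]},{"dp":[0,-0.9,0],"angular":[0,1.2,-2.4]},{"dp":[0,-0.9,0],"angular":[0,1.2,-2.4]},{"dp":[0,-0.9,0],"angular":[0,1.2,-2.4]},{"dp":[0,-0.9,0],"angular":[0,1.2,-2.4]},{"dp":[0,-0.9,0],"angular":[0,1.2,-2.4]},{"dp":[0,-0.9,0],"angular":[0,1.2,-2.4]},{"dp":[0,-0.5,0],"angular":[0,1.2,-2.4]},{"dp":[0,0,0],"angular":[0,0,0]}]'
python3 - <<'E'
from h import *
go([.438,-.372,.13],tool(-28.3))
E
```

```text
t: 11.05
tcp_pos: [0.467, -0.1634, 0.1968]
tool_rot: [0.987, -0.15, 0.057, -0.02]
force: [-0.2, -0.8, -6.0]
finger_gap: 0.25
gripper_force: 79.3
t 11.05 dp [-0.97 -6.95 -2.23] ang [ -0.7   6.9 -11. ] rows>= 7.0
```

```bash

python3 -m crank '[{"dp":[-0.1,-0.7,0],"angular":[0,0.8,-1.2]},{"dp":[-0.1,-0.8,0],"angular":[0,0.8,-1.2]},{"dp":[-0.1,-0.9,-0.1],"angular":[0,0.8,-1.2]},{"dp":[-0.1,-0.9,-0.2],"angular":[0,0.8,-1.2]},{"dp":[-0.1,-0.9,-0.4],"angular":[0,0.8,-1.2]},{"dp":[-0.1,-0.9,-0.4],"angular":[-0.2,0.8,-1.2]},{"dp":[-0.1,-0.9,-0.4],"angular":[-0.2,0.8,-1.2]},{"dp":[-0.15,-0.6,-0.4],"angular":[-0.2,0.7,-1.2]},{"dp":[-0.1,-0.35,-0.3],"angular":[-0.1,0.6,-1.4]},{"dp":[0,0,0],"angular":[0,0,0]},{"dp":[0,0,0],"angular":[0,0,0]}]'
python3 - <<'E'
from h import *
from station import vision
go([.438,-.372,.0565],tool(-28.3))
s=vision.snapshot("side"); cv2.imwrite("pics/a2.png",s["image"][200:420,180:440]); W=cloud(s)
hsv=cv2.cvtColor(s["image"],cv2.COLOR_BGR2HSV)
m=(hsv[...,1]<60)&(abs(W[...,0]-.438)<.08)&(abs(W[...,1]+.372)<.08)&(W[...,2]<.13)&(W[...,2]>.05)
z=W[m][:,2]; print(m.sum(),np.percentile(z,[2,25,50,75,95]), rect(W[m]))
E
```

```text
t: 12.15
tcp_pos: [0.4381, -0.3682, 0.1312]
tool_rot: [0.97, -0.243, -0.0, -0.002]
force: [0.1, -0.2, -6.9]
finger_gap: 0.249
gripper_force: 79.5
t 12.15 dp [-0.   -0.13 -2.49] ang [-0.2  0.  -0.2] rows>= 2.5
990 [0.07206115 0.08117612 0.08255654 0.08379508 0.08682434] (array([ 433.2, -368.1]), 111, 63, -29.9)
```

View pics/a2.png

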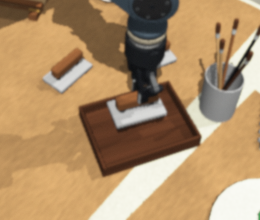

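The image shows the weight level over the tray (crop (137,110)). It is gripped high on its bar: the TCP is 65 mm above the underside, so contact is expected at TCP z≈0.072.

```bash

python3 -m crank '[{"dp":[0,-0.05,-0.3],"angular":[0,0,0]},{"dp":[0,-0.05,-0.4],"angular":[0,0,0]},{"dp":[0,-0.03,-0.4],"angular":[0,0,0]},{"dp":[0,0,-0.4],"angular":[0,0,0]},{"dp":[0,0,-0.3],"angular":[0,0,0]},{"dp":[0,0,0],"angular":[0,0,0]},{"dp":[0,0,0],"angular":[0,0,0]}]'
python3 -m crank '[{"dp":[0,0,-0.05],"angular":[0,0,0]},{"dp":[0,0,-0.05],"angular":[0,0,0]},{"dp":[0,0,0],"angular":[0,0,0]}]'
```

```text
t: 12.9
tcp_pos: [0.4385, -0.3737, 0.0772]
tool_rot: [0.97, -0.243, 0.001, -0.001]
force: [-0.3, -0.2, -6.2]
finger_gap: 0.249
gripper_force: 79.4
t: 13.2
tcp_pos: [0.4386, -0.3739, 0.0749]
tool_rot: [0.97, -0.243, 0.001, -0.001]
force: [-0.5, -0.4, -7.4]
finger_gap: 0.247
gripper_force: 79.4
```

```bash

python3 -m crank '[{"dp":[0,0,-0.05],"angular":[0,0,0]},{"dp":[0,0,-0.05],"angular":[0,0,0]},{"dp":[0,0,0],"angular":[0,0,0]}]'
python3 -m crank '[{"dp":[0,0,-0.04],"angular":[0,0,0]},{"dp":[0,0,-0.04],"angular":[0,0,0]},{"dp":[0,0,0],"angular":[0,0,0]}]'
```

```text
t: 13.5
tcp_pos: [0.4387, -0.3739, 0.0718]
tool_rot: [0.97, -0.243, 0.001, -0.001]
force: [-0.3, -0.4, -6.5]
finger_gap: 0.249
gripper_force: 79.7
t: 13.8
tcp_pos: [0.4387, -0.3742, 0.0714]
tool_rot: [0.97, -0.243, 0.001, -0.0]
force: [-2.7, 1.8, 9.3]
finger_gap: 0.25
gripper_force: 81.3
```

```bash

python3 -m crank '[{"dp":[0,0,0],"angular":[0,0,0]},{"dp":[0,0,0],"angular":[0,0,0]},{"dp":[0,0,0],"angular":[0,0,0]},{"dp":[0,0,0],"angular":[0,0,0]},{"dp":[0,0,0.3],"angular":[0,0,0]},{"dp":[0,0,0.9],"angular":[0,0,0]},{"dp":[0,0,1],"angular":[0,0,0]},{"dp":[0,0,0.2],"angular":[0,0,0]}]' 0.1
python3 - <<'E'
from h import *
from station import vision
s=vision.snapshot("side"); W=cloud(s); hsv=cv2.cvtColor(s["image"],cv2.COLOR_BGR2HSV)
m=(hsv[...,1]<60)&(abs(W[...,0]-.438)<.08)&(abs(W[...,1]+.372)<.08)&(W[...,2]<.05)&(W[...,2]>.015)
print(m.sum(),np.percentile(W[m][:,2],[5,50,95]), rect(W[m]))
go([.446,-.1495,.11],tool(2.8))
E
```

```text
t: 14.6
tcp_pos: [0.4401, -0.3755, 0.1448]
tool_rot: [0.97, -0.243, 0.004, 0.001]
force: [0.1, -0.3, -0.0]
finger_gap: 0.902
gripper_force: 0.0
851 [0.01837284 0.02296999 0.02594811] (array([ 432.5, -373.5]), 110, 64, -30.9)
t 14.65 dp [ 0.21  7.52 -1.14] ang [ 0.1  0.4 30.9] rows>= 7.5
```

The weight stands level in the tray, with its base top at 23 mm. Next is the near weight at (446,-150).

```bash

python3 -m crank '[{"dp":[0.02,0.5,0],"angular":[0,0,2.9]},{"dp":[0.02,0.9,0],"angular":[0,0,3.5]},{"dp":[0.02,0.9,0],"angular":[0,0,3.5]},{"dp":[0.02,0.9,0],"angular":[0,0,3.5]},{"dp":[0.02,0.9,-0.1],"angular":[0,0,3.5]},{"dp":[0.02,0.9,-0.2],"angular":[0,0,3.5]},{"dp":[0.02,0.9,-0.2],"angular":[0,0,3.5]},{"dp":[0.02,0.9,-0.2],"angular":[0,0,3.5]},{"dp":[0.05,0.7,-0.2],"angular":[0,0,3.5]},{"dp":[0,0,-0.2],"angular":[0,0,0]},{"dp":[0,0,0],"angular":[0,0,0]},{"dp":[0,0,0],"angular":[0,0,0]}]' 0
python3 - <<'E'
from h import *
go([.446,-.1495,.043],tool(2.8))
E
```

```text
t: 15.85
tcp_pos: [0.4452, -0.1497, 0.1079]
tool_rot: [1.0, 0.023, 0.001, -0.001]
force: [0.3, 0.1, 0.4]
finger_gap: 1.0
gripper_force: 0.0
t 15.85 dp [ 0.03  0.01 -2.16] ang [-0.1  0.1  0.1] rows>= 2.2
```

```bash

python3 -m crank '[{"dp":[0.03,0,-0.4],"angular":[0,0,0]},{"dp":[0,0,-0.6],"angular":[0,0,0]},{"dp":[0,0,-0.6],"angular":[0,0,0]},{"dp":[0,0,-0.5],"angular":[0,0,0]},{"dp":[0,0,0],"angular":[0,0,0]},{"dp":[0,0,0],"angular":[0,0,0]}]' 0
python3 -m crank '[{"dp":[0,0,0],"angular":[0,0,0]},{"dp":[0,0,0],"angular":[0,0,0]},{"dp":[0,0,0],"angular":[0,0,0]},{"dp":[0,0,0],"angular":[0,0,0]},{"dp":[0,0,0],"angular":[0,0,0]},{"dp":[0,0,0],"angular":[0,0,0]}]' 1 80
```

```text
t: 16.45
tcp_pos: [0.4457, -0.1493, 0.0448]
tool_rot: [1.0, 0.023, 0.0, -0.001]
force: [-0.7, 0.0, 0.6]
finger_gap: 1.0
gripper_force: 0.0
t: 17.05
tcp_pos: [0.4458, -0.1486, 0.0458]
tool_rot: [1.0, 0.024, 0.001, -0.001]
force: [-0.1, 2.2, 5.6]
finger_gap: 0.27
gripper_force: 78.1
```

```bash

python3 -m crank '[{"dp":[0,0,0.3],"angular":[0,0,0]},{"dp":[0,0,0.8],"angular":[0,0,0]},{"dp":[0,0,1],"angular":[0,0,0]},{"dp":[0,0,1],"angular":[0,0,0]},{"dp":[0,0,1],"angular":[0,0,0]},{"dp":[0,0,1],"angular":[0,0,0]},{"dp":[0,0,0.8],"angular":[0,0,0]},{"dp":[0,0,0],"angular":[0,0,0]}]'
python3 - <<'E'
from h import *
go(bp(.035,.095,.045+.045),tool(BYAW,True))
E
```

```text
t: 17.85
tcp_pos: [0.4469, -0.1494, 0.2247]
tool_rot: [1.0, 0.024, 0.003, 0.001]
force: [1.8, -1.7, -6.0]
finger_gap: 0.263
gripper_force: 80.0
t 17.85 dp [ 1.59 16.47 -1.14] ang [  7.6 -26.8  25.2] rows>= 16.5
```

```bash

python3 -m crank '[{"dp":[0.08,0.5,0],"angular":[0.4,-1.4,1.3]},{"dp":[0.08,0.9,0],"angular":[0.4,-1.4,1.3]},{"dp":[0.08,0.9,0],"angular":[0.4,-1.4,1.3]},{"dp":[0.08,0.9,0],"angular":[0.4,-1.4,1.3]},{"dp":[0.08,0.9,0],"angular":[0.4,-1.4,1.3]},{"dp":[0.08,0.9,0],"angular":[0.4,-1.4,1.3]},{"dp":[0.08,0.9,0],"angular":[0.4,-1.4,1.3]},{"dp":[0.08,0.9,0],"angular":[0.4,-1.4,1.3]},{"dp":[0.08,0.9,0],"angular":[0.4,-1.4,1.3]},{"dp":[0.08,0.9,0],"angular":[0.4,-1.4,1.3]},{"dp":[0.08,0.9,0],"angular":[0.4,-1.4,1.3]},{"dp":[0.08,0.9,0],"angular":[0.4,-1.4,1.3]},{"dp":[0.08,0.9,0],"angular":[0.4,-1.4,1.3]},{"dp":[0.08,0.9,0],"angular":[0.4,-1.4,1.3]},{"dp":[0.08,0.9,-0.1],"angular":[0.4,-1.4,1.3]},{"dp":[0.1,0.9,-0.2],"angular":[0.4,-1.5,1.4]},{"dp":[0.1,0.9,-0.3],"angular":[0.4,-1.5,1.4]},{"dp":[0.1,0.9,-0.3],"angular":[0.4,-1.5,1.4]},{"dp":[0.1,0.6,-0.2],"angular":[0.4,-1.5,1.4]},{"dp":[0,0,0],"angular":[0,0,0]}]'
python3 -m crank '[{"dp":[0,0,0],"angular":[0,0,0]}]'
python3 - <<'E'
from h import *
where(); go(bp(.035,.095,.045+.005),tool(BYAW,True))
E
```

```text
t: 19.85
tcp_pos: [0.4894, 0.344, 0.1844]
tool_rot: [0.942, 0.24, 0.228, -0.061]
force: [-0.8, 0.4, -6.7]
finger_gap: 0.27
gripper_force: 80.3
t: 19.95
tcp_pos: [0.4906, 0.3427, 0.1861]
tool_rot: [0.942, 0.239, 0.229, -0.06]
force: [0.4, -1.1, -5.6]
finger_gap: 0.264
gripper_force: 80.3
TCP in board [29.  95.3 88.3]
t 19.95 dp [ 0.69  0.36 -1.03] ang [ 0.1 -0.7 -0. ] rows>= 1.0
```

```bash

python3 -m crank '[{"dp":[0.2,0.1,-0.25],"angular":[0,-0.3,0]},{"dp":[0.2,0.1,-0.3],"angular":[0,-0.3,0]},{"dp":[0.2,0.1,-0.3],"angular":[0,0,0]},{"dp":[0.09,0.06,-0.2],"angular":[0,0,0]},{"dp":[0,0,0],"angular":[0,0,0]},{"dp":[0,0,0],"angular":[0,0,0]}]'
python3 -m crank '[{"dp":[0.03,0.015,-0.06],"angular":[0,0,0]},{"dp":[0.03,0.015,-0.06],"angular":[0,0,0]},{"dp":[0,0,0],"angular":[0,0,0]}]'
python3 - <<'E'
from h import *
where()
E
```

```text
t: 20.55
tcp_pos: [0.5144, 0.3538, 0.1573]
tool_rot: [0.94, 0.238, 0.238, -0.059]
force: [0.4, 0.9, -6.8]
finger_gap: 0.269
gripper_force: 80.2
t: 20.85
tcp_pos: [0.5163, 0.355, 0.1542]
tool_rot: [0.94, 0.239, 0.238, -0.06]
force: [-0.6, -0.2, -6.6]
finger_gap: 0.267
gripper_force: 80.2
TCP in board [39.2 93.8 46.8]
```

```bash

python3 -m crank '[{"dp":[0.02,0.01,-0.04],"angular":[0,0,0]},{"dp":[0.02,0.01,-0.04],"angular":[0,0,0]},{"dp":[0,0,0],"angular":[0,0,0]}]'
python3 -m crank '[{"dp":[0.015,0.008,-0.03],"angular":[0,0,0]},{"dp":[0.015,0.008,-0.03],"angular":[0,0,0]},{"dp":[0,0,0],"angular":[0,0,0]}]'
python3 - <<'E'
from h import *
where()
E
```

```text
t: 21.15
tcp_pos: [0.5173, 0.3556, 0.1525]
tool_rot: [0.94, 0.239, 0.238, -0.06]
force: [-3.7, -1.1, 0.9]
finger_gap: 0.268
gripper_force: 81.2
t: 21.45
tcp_pos: [0.5173, 0.3557, 0.1524]
tool_rot: [0.939, 0.239, 0.239, -0.06]
force: [-11.1, -6.4, 15.3]
finger_gap: 0.267
gripper_force: 84.0
TCP in board [39.4 94.  44.7]
```

Contact is at the same height as before. I release, back off, wait and look.

```bash
cat >> h.py <<'E'
def look():
    from station import vision
    for n in ["scene","side"]:
        W=cloud(vision.snapshot(n)); d=W-C; B=np.stack([d@BX,d@BY,d@BN],-1)
        for lo,hi in [(.046,.064),(.01,.022)]:
            m=((B[...,2]>lo)&(B[...,2]<hi)&(abs(B[...,0])<.112)&(abs(B[...,1])<.185)).astype(np.uint8)
            N,L,st,c=cv2.connectedComponentsWithStats(m)
            for i in range(1,N):
                if st[i,4]>100: print(n,st[i,4],rect(B[L==i]),B[L==i][:,2].mean().round(4))
E
python3 -m crank '[{"dp":[0,0,0],"angular":[0,0,0]},{"dp":[0,0,0],"angular":[0,0,0]},{"dp":[0,0,0],"angular":[0,0,0]},{"dp":[0,0,0],"angular":[0,0,0]},{"dp":[-0.1,-0.06,0.2],"angular":[0,0,0]},{"dp":[-0.4,-0.22,0.88],"angular":[0,0,0]},{"dp":[-0.4,-0.22,0.88],"angular":[0,0,0]},{"dp":[-0.2,-0.12,0.6],"angular":[0,0,0]}]' 0.2
python3 - <<'E'
from h import *
look(); where(); go([.6175,-.2695,.2],tool(-20.8))
E
```

```text
t: 22.25
tcp_pos: [0.4845, 0.337, 0.2282]
tool_rot: [0.94, 0.239, 0.238, -0.059]
force: [0.5, -0.8, 0.1]
finger_gap: 0.8
gripper_force: 0.0
scene 190 (array([40.2, 90.3]), 89, 26, 1.6) 0.052
scene 399 (array([39.6, 94. ]), 112, 68, 0.9) 0.0149
side 239 (array([36.2, 92.6]), 90, 27, -0.7) 0.0533
side 426 (array([38. , 90.7]), 112, 65, -2.8) 0.0149
TCP in board [ 43.6  93.2 130. ]
t 22.35 dp [  4.39 -20.24  -0.99] ang [ -1.8  29.5 -48.2] rows>= 20.2
```

This one holds, at board x≈39 mm and y≈93 mm. Next is the third weight.

```bash

python3 -m crank '[{"dp":[0.1,-0.5,0.2],"angular":[-0.1,1.4,-2.3]},{"dp":[0.2,-0.9,0.2],"angular":[-0.1,1.4,-2.3]},{"dp":[0.2,-0.9,0],"angular":[-0.1,1.4,-2.3]},{"dp":[0.2,-0.9,0],"angular":[-0.1,1.4,-2.3]},{"dp":[0.2,-0.9,0],"angular":[-0.1,1.4,-2.3]},{"dp":[0.2,-0.9,0],"angular":[-0.1,1.4,-2.3]},{"dp":[0.2,-0.9,0],"angular":[-0.1,1.4,-2.3]},{"dp":[0.2,-0.9,0],"angular":[-0.1,1.4,-2.3]},{"dp":[0.2,-0.9,0],"angular":[-0.1,1.4,-2.3]},{"dp":[0.2,-0.9,0],"angular":[-0.1,1.4,-2.3]},{"dp":[0.2,-0.9,0],"angular":[-0.1,1.4,-2.3]},{"dp":[0.2,-0.9,0],"angular":[-0.1,1.4,-2.3]},{"dp":[0.2,-0.9,0],"angular":[-0.1,1.4,-2.3]},{"dp":[0.2,-0.9,0],"angular":[-0.1,1.4,-2.3]},{"dp":[0.2,-0.9,0],"angular":[-0.1,1.4,-2.3]},{"dp":[0.2,-0.9,-0.2],"angular":[-0.1,1.4,-2.3]},{"dp":[0.2,-0.9,-0.2],"angular":[-0.1,1.4,-2.3]},{"dp":[0.2,-0.9,-0.2],"angular":[-0.1,1.4,-2.3]},{"dp":[0.2,-0.9,-0.2],"angular":[0,1.4,-2.3]},{"dp":[0.2,-0.9,-0.2],"angular":[0,1.4,-2.3]}]' 0
python3 -m crank '[{"dp":[0.2,-0.9,-0.2],"angular":[0,1.4,-2.3]},{"dp":[0.1,-0.9,-0.2],"angular":[0,0,0]},{"dp":[0,-0.5,-0.1],"angular":[0,0,0]},{"dp":[0,0,0],"angular":[0,0,0]},{"dp":[0,0,0],"angular":[0,0,0]}]' 0
python3 - <<'E'
from h import *
go([.6165,-.2698,.11],tool(-20.8))
E
```

```text
t: 24.35
tcp_pos: [0.6025, -0.1917, 0.2071]
tool_rot: [0.987, -0.162, 0.009, -0.003]
force: [1.1, 0.8, 0.7]
finger_gap: 0.999
gripper_force: 0.0
t: 24.85
tcp_pos: [0.6108, -0.2588, 0.1931]
tool_rot: [0.983, -0.181, -0.003, -0.002]
force: [-0.2, 0.8, 0.1]
finger_gap: 1.001
gripper_force: 0.0
t 24.85 dp [ 0.19 -0.37 -2.77] ang [-0.2 -0.3  0. ] rows>= 2.8
```

```bash

python3 -m crank '[{"dp":[0.1,-0.2,-0.4],"angular":[0,0,0]},{"dp":[0.09,-0.17,-0.8],"angular":[0,0,0]},{"dp":[0,0,-0.8],"angular":[0,0,0]},{"dp":[0,0,-0.7],"angular":[0,0,0]},{"dp":[0,0,0],"angular":[0,0,0]},{"dp":[0,0,0],"angular":[0,0,0]}]' 0
python3 - <<'E'
from h import *
go([.6165,-.2698,.0445],tool(-20.8))
E
```

```text
t: 25.45
tcp_pos: [0.6171, -0.2698, 0.1125]
tool_rot: [0.984, -0.18, -0.003, -0.001]
force: [0.2, 0.1, 0.8]
finger_gap: 1.001
gripper_force: 0.0
t 25.45 dp [-0.02  0.   -2.27] ang [-0.2 -0.3 -0. ] rows>= 2.3
```

```bash

python3 -m crank '[{"dp":[0,0,-0.4],"angular":[0,0,0]},{"dp":[0,0,-0.6],"angular":[0,0,0]},{"dp":[0,0,-0.7],"angular":[0,0,0]},{"dp":[0,0,-0.5],"angular":[0,0,0]},{"dp":[0,0,-0.05],"angular":[0,0,0]},{"dp":[0,0,0],"angular":[0,0,0]},{"dp":[0,0,0],"angular":[0,0,0]}]' 0
python3 -m crank '[{"dp":[0,0,0],"angular":[0,0,0]},{"dp":[0,0,0],"angular":[0,0,0]},{"dp":[0,0,0],"angular":[0,0,0]},{"dp":[0,0,0],"angular":[0,0,0]},{"dp":[0,0,0],"angular":[0,0,0]},{"dp":[0,0,0],"angular":[0,0,0]}]' 1 80
```

```text
t: 26.15
tcp_pos: [0.6178, -0.2712, 0.0463]
tool_rot: [0.984, -0.181, -0.001, -0.0]
force: [-0.3, -0.1, -1.1]
finger_gap: 0.999
gripper_force: 0.0
t: 26.75
tcp_pos: [0.6174, -0.2703, 0.0458]
tool_rot: [0.984, -0.181, -0.002, -0.001]
force: [0.3, 1.7, 3.8]
finger_gap: 0.271
gripper_force: 79.6
```

```bash

python3 -m crank '[{"dp":[0,0,0.3],"angular":[0,0,0]},{"dp":[0,0,0.8],"angular":[0,0,0]},{"dp":[0,0,1],"angular":[0,0,0]},{"dp":[0,0,1],"angular":[0,0,0]},{"dp":[0,0,1],"angular":[0,0,0]},{"dp":[0,0,1],"angular":[0,0,0]},{"dp":[0,0,1],"angular":[0,0,0]},{"dp":[0,0,0.5],"angular":[0,0,0]},{"dp":[0,0,0],"angular":[0,0,0]}]'
python3 - <<'E'
from h import *
go(bp(.03,-.025,.045+.045),tool(BYAW,True))
E
```

```text
t: 27.65
tcp_pos: [0.6175, -0.2713, 0.245]
tool_rot: [0.984, -0.181, -0.001, -0.0]
force: [0.5, -0.3, -6.4]
finger_gap: 0.266
gripper_force: 79.6
t 27.65 dp [-2.31 16.94 -1.9 ] ang [  2.  -28.9  48.3] rows>= 16.9
```

```bash

python3 -m crank '[{"dp":[-0.11,0.5,0],"angular":[0.1,-1.4,2.4]},{"dp":[-0.12,0.9,0],"angular":[0.1,-1.4,2.4]},{"dp":[-0.12,0.9,0],"angular":[0.1,-1.4,2.4]},{"dp":[-0.12,0.9,0],"angular":[0.1,-1.4,2.4]},{"dp":[-0.12,0.9,0],"angular":[0.1,-1.4,2.4]},{"dp":[-0.12,0.9,0],"angular":[0.1,-1.4,2.4]},{"dp":[-0.12,0.9,0],"angular":[0.1,-1.4,2.4]},{"dp":[-0.12,0.9,0],"angular":[0.1,-1.4,2.4]},{"dp":[-0.12,0.9,0],"angular":[0.1,-1.4,2.4]},{"dp":[-0.12,0.9,0],"angular":[0.1,-1.4,2.4]},{"dp":[-0.12,0.9,0],"angular":[0.1,-1.5,2.4]},{"dp":[-0.12,0.9,0],"angular":[0.1,-1.5,2.4]},{"dp":[-0.12,0.9,0],"angular":[0.1,-1.5,2.4]},{"dp":[-0.12,0.9,0],"angular":[0.1,-1.5,2.4]},{"dp":[-0.12,0.9,-0.2],"angular":[0.1,-1.5,2.4]},{"dp":[-0.12,0.9,-0.3],"angular":[0.1,-1.5,2.4]},{"dp":[-0.12,0.9,-0.3],"angular":[0.1,-1.5,2.4]},{"dp":[-0.12,0.9,-0.4],"angular":[0.1,-1.5,2.5]},{"dp":[-0.12,0.9,-0.4],"angular":[0.1,-1.5,2.5]},{"dp":[-0.04,0.2,-0.3],"angular":[0.1,-1.5,2.5]}]'
python3 -m crank '[{"dp":[0,0,0],"angular":[0,0,0]},{"dp":[0,0,0],"angular":[0,0,0]}]'
python3 - <<'E'
from h import *
where(); go(bp(.03,-.025,.045+.005),tool(BYAW,True))
E
```

```text
t: 29.65
tcp_pos: [0.5436, 0.2385, 0.1827]
tool_rot: [0.941, 0.242, 0.23, -0.06]
force: [-0.9, -0.1, -6.9]
finger_gap: 0.261
gripper_force: 80.0
t: 29.85
tcp_pos: [0.5464, 0.2359, 0.1845]
tool_rot: [0.941, 0.239, 0.231, -0.059]
force: [0.5, -1.3, -6.7]
finger_gap: 0.263
gripper_force: 80.0
TCP in board [ 26.6 -25.2  87.9]
t 29.85 dp [ 0.61  0.34 -1.06] ang [ 0.1 -0.3  0. ] rows>= 1.1
```

```bash

python3 -m crank '[{"dp":[0.18,0.1,-0.26],"angular":[0,-0.3,0]},{"dp":[0.18,0.1,-0.3],"angular":[0,0,0]},{"dp":[0.18,0.1,-0.3],"angular":[0,0,0]},{"dp":[0.08,0.05,-0.2],"angular":[0,0,0]},{"dp":[0,0,0],"angular":[0,0,0]},{"dp":[0,0,0],"angular":[0,0,0]}]'
python3 -m crank '[{"dp":[0.03,0.015,-0.06],"angular":[0,0,0]},{"dp":[0.03,0.015,-0.06],"angular":[0,0,0]},{"dp":[0,0,0],"angular":[0,0,0]}]'
python3 - <<'E'
from h import *
where()
E
```

```text
t: 30.45
tcp_pos: [0.5662, 0.2468, 0.154]
tool_rot: [0.94, 0.239, 0.236, -0.058]
force: [0.0, -0.4, -6.3]
finger_gap: 0.267
gripper_force: 80.0
t: 30.75
tcp_pos: [0.5682, 0.2477, 0.1509]
tool_rot: [0.94, 0.239, 0.236, -0.058]
force: [0.8, 0.6, -6.5]
finger_gap: 0.263
gripper_force: 80.0
TCP in board [ 32.7 -25.2  46.5]
```

```bash

python3 -m crank '[{"dp":[0.015,0.008,-0.03],"angular":[0,0,0]},{"dp":[0.015,0.008,-0.03],"angular":[0,0,0]},{"dp":[0,0,0],"angular":[0,0,0]}]'
python3 - <<'E'
from h import *
where()
E
```

```text
t: 31.05
tcp_pos: [0.569, 0.2482, 0.1497]
tool_rot: [0.94, 0.239, 0.237, -0.058]
force: [-3.2, -1.4, -0.8]
finger_gap: 0.264
gripper_force: 81.1
TCP in board [ 33.  -25.1  45. ]
```

```bash

python3 -m crank '[{"dp":[0.015,0.008,-0.03],"angular":[0,0,0]},{"dp":[0,0,0],"angular":[0,0,0]}]'
python3 -m crank '[{"dp":[0,0,0],"angular":[0,0,0]},{"dp":[0,0,0],"angular":[0,0,0]},{"dp":[0,0,0],"angular":[0,0,0]},{"dp":[0,0,0],"angular":[0,0,0]},{"dp":[-0.1,-0.06,0.2],"angular":[0,0,0]},{"dp":[-0.4,-0.22,0.88],"angular":[0,0,0]},{"dp":[-0.4,-0.22,0.88],"angular":[0,0,0]},{"dp":[-0.4,-0.22,0.88],"angular":[0,0,0]},{"dp":[-0.2,-0.3,0.6],"angular":[0,0,0]},{"dp":[-0.2,-0.9,0.6],"angular":[0,0,0]},{"dp":[0,-0.9,0.2],"angular":[0,0,0]},{"dp":[0,-0.9,0],"angular":[0,0,0]},{"dp":[0,-0.5,0],"angular":[0,0,0]},{"dp":[0,0,0],"angular":[0,0,0]}]' 0.2
python3 - <<'E'
from h import *
from station import vision
look()
cv2.imwrite("pics/end.png",vision.snapshot("side")["image"]); 
E
```

```text
t: 31.25
tcp_pos: [0.5691, 0.2483, 0.1497]
tool_rot: [0.94, 0.239, 0.237, -0.058]
force: [-7.8, -3.5, 7.6]
finger_gap: 0.266
gripper_force: 82.7
t: 32.65
tcp_pos: [0.5188, 0.12, 0.2759]
tool_rot: [0.94, 0.238, 0.237, -0.058]
force: [0.8, -0.3, -0.4]
finger_gap: 0.803
gripper_force: 0.0
scene 189 (array([41.9, 90.4]), 91, 24, 1.4) 0.052
scene 200 (array([ 35. , -28.7]), 91, 24, 3.1) 0.0523
scene 389 (array([40.6, 91.8]), 107, 66, 1.0) 0.0149
scene 422 (array([ 33. , -26.8]), 112, 65, 1.2) 0.015
side 250 (array([37.3, 93. ]), 91, 26, 1.0) 0.0531
side 254 (array([ 32.1, -26.5]), 92, 25, -0.7) 0.0535
side 436 (array([36.7, 91.6]), 111, 65, -2.1) 0.0146
side 444 (array([ 31.2, -26.6]), 110, 66, -0.0) 0.0149
```

View pics/end.png

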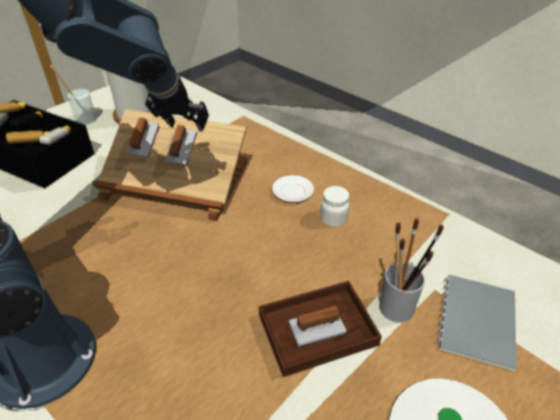

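Two weights stand on the board at pixels (143,137) and (182,146), the slipped one stands in the tray at (318,322), and the jar, dish and pot have not moved.

```bash
python3 -c "
from station import order
print(order.sign_off())"
```

```text
the job is handed in; nothing more can be done
None
```

I tried all three weights on the board's upper half: two held and are standing there, and the one that slipped now stands in the tray. The job is handed in, but no verdict came back.

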